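# Level the spice shelf on its two screw feet

## Robot

A 6-joint arm with a two-finger parallel gripper is mounted at the origin on a cart in front of the work surface, level with it; the furniture and walls round the work are solid. World frame = base frame: x ahead of the robot, y to its left, z up, the work surface at z = 0. Lengths are in m, angles in rad, forces in N, time in s.
With the tool pointing down it reaches from about 0.275 to 0.725 m from the base axis. Payload 5.6 kg.
Tool frame: the origin (TCP) lies midway between the tips of the shut fingers; the grasp point (between the pads) lies 19 mm behind it; z points along the fingers, y is the line along which they close (so a half turn about z gives the same grasp; the last joint's range is limited). The gripper opens to 85 mm and grips with 20 to 120 N. Pads are 22 mm wide; open, the fingers measure 114 mm over their backs; the gripper's body (76 mm by 85 mm) begins 54 mm behind the grasp point. The pads swing forward as they close: fully open they stand 13 mm farther back than shut.
Start: joints at [-1.013, 0.255, 0.108, 0, -1.424, -0.285], TCP at [0.148, -0.53, 0.231] pointing down, gripper open.
Joint ranges: [-2.95, 2.95], [-1.21, 1.97], [-1.09, 1.5], [-2.87, 1.71], [-2.94, -0.07], [-3.05, 3.05]. Speed limits (rad/s): [2.57, 2.57, 3.14, 3.14, 3.14, 3.14].

## Interface

Orientations are given as a unit quaternion [x, y, z, w].
In Python, from rig import arm gives the robot as it stands.
- The arm moves only by the tool drive_tool, never from a script. Its argument "targets" is a list of rows, each an object of numbers: "tx", "ty", "tz": the shift along the tool's x, y, z in m; "ax", "ay", "az": the turn, a rotation vector about the tool's x, y, z in degrees. In form: [{"tx": .., "ty": .., "tz": .., "ax": .., "ay": .., "az": ..}, ...]. A call has 1 to 12 rows; each row shifts and turns the commanded pose from where the row before left it, along the tool's axes as they then stand; what a row does not reach is not made up. A row lasts 1/8 s, in which the tool goes at most 62.5 mm and 10.7 degrees, less where a joint would pass 70% of its speed; a pose out of reach is approached as far as the arm can. A call with a gripper value outside its range is refused whole. "hand" is the gripper's target within -1 to 1 (fully open at 1, half-way at 0, shut at -1), set as the call begins (left out, the last holds). The fingers move at their own pace and stop on an object; "newtons" is the grip in N (left out, the last holds). Time passes only in rows, so rows that do not move let the fingers close. It gives the time, the measured TCP pose, the force, the opening and the grip force at its end, in the units of the state.
- arm.get_obs(): the state, without advancing time (a new reading comes with each control period).
- arm.get_image(name): name is "scene" or "top" or "wrist"; returns (picture, depth): 384x512x3 uint8, red, green, blue; 384x512 float32, m along the optical axis (not along the pixel's ray), 0 where there is no reading.
- arm.camera_params(name): a dict with "mtx" (3x3 intrinsics, pixels), "position" and "rotation" of the camera in the world. Camera axes: x right, y up, looking along -z (the intrinsics and any distortion apply to the point x, -y, -z); pixel columns grow to the right and rows downward; lengths in m; the calibration is good to about 2 mm. The wrist camera is an equidistant fisheye: a pixel r from the principal point sees the ray r / f radians off the axis. A picture is of the moment at which its call begins: read the wrist's pose just before it. camera_params takes no time and is no camera call; for the wrist camera it gives the pose at the moment of the call.
- arm.finish_job(): hands the job in; it is judged then, once.
The state is a dict: "time_s": time; "qpos": joint angles; "joint_velocities": joint speeds; "joint_torque": joint torques, N m; "position": TCP position; "eef_rot": TCP orientation; "wrist_force": force on the tool from outside, world axes, zero at the start; "moment": the same for the moment, N m; "width": opening from 0.0 (shut) to 1.0 (fully open); "finger_force": force on a finger pad.
Only numpy, scipy, OpenCV 4.12 (cv2) and the standard library are available. Lean on these libraries where they do the work, as an engineer would, in place of code of your own. Each camera call takes 0.05 s, during which the arm holds its last target. There are 200 camera calls.

## Task

Level the little wooden spice shelf, which rocks on its two screw feet. First turn the black left knob until its white pointer stands at the red mark on the white ring below it. Then press the blue right knob firmly down against its spring before you turn it, and turn it, still pressed, until the bubble of the spirit level rests between its two black lines. Leave the left pointer at its mark and the loose things alone, and finish while still holding the blue knob pressed down with the bubble centred: do not let it go.

Things in the scene. Friction and masses are not known exactly. Their poses are not given: they have to be found in the camera images.
- frame: Fixed steel frame of the shelf: a flat bar with a rubber foot and a 14 mm post at either end. Origin: on the worktop under the shelf's middle; x points away from the robot, y along the shelf to the left foot, z up. The left foot's vertical axis is at y = +145 mm, the right foot's at y = -145 mm.
- left_knob (a point): Centre of the top of the black left knob, on its axis, about 124 mm above the worktop (4 mm up or down as the shelf rocks). The knob is a ribbed cylinder of 40 mm diameter and 30 mm height on a 58 mm flange 4 mm thick that turns with it; the index ring lies 7 mm below the flange. Grip the cylinder from above, any yaw.
- pointer (a point): Tip of the white pointer line on the left knob's flange, 32 mm from the knob's axis; turns with the knob.
- mark (a point): The red mark on the fixed white index ring (80 mm diameter, 78 to 83 mm above the worktop) under the left knob, point 32 mm from the knob's axis. The pointer is set when it stands over this point.
- left_foot (a joint): Angle of the black left knob, rad, -1.6 to 1.6, growing clockwise seen from above; at 0 its pointer looks along -x of the frame (to the robot). Stays where it is left (0.06 N m of friction). Clockwise tips the shelf up at the left: 1 rad makes the left end 6 mm higher than the right.
- right_knob (a point): Centre of the top of the blue right knob, on its axis: 124 mm above the worktop when released, 118 mm when pressed home; moves with the knob. A ribbed cylinder of 40 mm diameter and 30 mm height, 11 mm clear of a 36 mm steel disc below. Grip the cylinder from above, any yaw.
- right_foot (a joint): Angle of the blue right knob, rad, -1.6 to 1.6, growing clockwise seen from above; its white line looks along -x of the frame at 0. Stays where it is left (0.12 N m of friction). Clockwise tips the shelf up at the right: 1 rad makes the right end 6 mm higher. The shelf is level when both knobs have the same joint value.
- right_press (a joint): How far the blue knob is pressed down, m, 0 (released) to 0.006 (home against its stop). A spring pushes it up, 4 N at the start and 9 N at home. Press it (over 4 mm) before turning the knob, and keep it so to the end.
- bubble (a joint): Place of the white bubble (12 mm long) in the green vial, m from the middle, + to the left foot; it goes to the higher end, -0.015 to 0.015 (its stops). 1 rad of a foot moves it 11 mm (clockwise on the left foot to +, on the right foot to -); settles in about a second. The two black lines leave the centred bubble 2.5 mm on either side.
- level_mid (a point): Top of the middle of the yellow spirit level (32 x 130 x 16 mm), fixed along the middle of the wooden board (110 x 360 x 12 mm), about 75 mm above the worktop. The board rocks about its middle, which lies 50 mm above the worktop; its ends go up and down by up to 10 mm.
- salt_shaker: Loose salt shaker, 44 mm diameter, 90 mm high, behind the shelf; leave alone. Origin under its middle.
- tumbler: Loose drinking glass, 81 mm diameter, 93 mm high, behind the shelf; leave alone. Origin under its middle.
- garlic: Loose garlic bulb, 50 mm, in front of the shelf; leave alone. Origin under its middle.

How it is judged:
By the outcome, as a careful person would: the job done as asked, in the order asked, and still so for the second after the job is handed in, while the arm keeps its last pose, push and grip.
It also fails if it takes over 45 s, if anything falls off the work surface, if the arm or the gripper's body presses on something with over 40 N, if the wrist force passes 120 N, or if a joint passes its speed limit or range.

## Working session

There is one attempt and no reset: what is moved stays moved. The work goes in short steps, Python scripts to look and compute and a tool call to move; the robot and the scene stay as the last step left them, time stands still between calls to the robot, and variables do not carry over. Pictures are saved under pics/ and viewed, at most 10 in all, crops included, and the job is handed in when it is done.

Besides the shell and the picture viewer there is one more tool, called after "Call:" as name([rows], argument=value, ...), one row to a line, values as JSON. drive_tool: Moves the arm, as the interface text tells. Its arguments: {"type":"object","properties":{"targets":{"type":"array","items":{"type":"object","properties":{"tx":{"type":"number"},"ty":{"type":"number"},"tz":{"type":"number"},"ax":{"type":"number"},"ay":{"type":"number"},"az":{"type":"number"}}}},"hand":{"type":"number"},"newtons":{"type":"number"}},"required":["targets"]}

```bash
mkdir -p pics
cat > h.py <<'E'
from rig import arm
import numpy as np, cv2
from scipy.spatial.transform import Rotation as R
def cam(n):
    p=arm.camera_params(n); r=np.array(p["rotation"])
    if r.shape!=(3,3): r=R.from_quat(r).as_matrix()
    return np.array(p["mtx"]),np.array(p["position"]),r,p
def grab(n,f):
    c=cam(n); im,d=arm.get_image(n); cv2.imwrite(f"pics/{f}.png",im[:,:,::-1]); np.savez(f"pics/{f}.npz",im=im,d=d,K=c[0],t=c[1],r=c[2]); return im,d,c
def ray(K,r,u,v): return r@np.array([(u-K[0,2])/K[0,0],-(v-K[1,2])/K[1,1],-1])
def at_z(K,t,r,u,v,z):
    g=ray(K,r,u,v); return t+g*(z-t[2])/g[2]
E
python3 - <<'E'
from h import *
for n in("scene","top"):
    im,d,c=grab(n,n+"0"); print(n,c[0].round(1).tolist(),c[1],c[2].round(3).tolist(),[k for k in c[3]])
a=cv2.imread("pics/scene0.png");b=cv2.imread("pics/top0.png")
cv2.imwrite("pics/b.png",cv2.resize(b,(800,600)))
print(arm.get_obs())
E
```

```text
scene [[400.9, 0.0, 254.4], [0.0, 400.9, 191.7], [0.0, 0.0, 1.0]] [0.22272416 0.79129917 0.49147159] [[-0.893, 0.212, -0.397], [-0.45, -0.415, 0.791], [0.003, 0.885, 0.466]] ['mtx', 'position', 'rotation']
top [[388.6, 0.0, 249.5], [0.0, 388.6, 189.7], [0.0, 0.0, 1.0]] [0.42000012 0.11652709 0.94062074] [[-0.01, 0.989, -0.149], [-1.0, -0.013, -0.016], [-0.018, 0.149, 0.989]] ['mtx', 'position', 'rotation']
{'time_s': 0.1, 'qpos': array([-1.01340921e+00,  2.55690066e-01,  1.07159868e-01, -3.89008953e-04,
       -1.42392356e+00, -2.84538561e-01]), 'joint_velocities': array([-6.78048828e-05, -7.39523649e-04,  1.27411531e-03,  2.35702268e-03,
        2.13308869e-03, -9.55412772e-04]), 'joint_torque': array([-4.57123242e-03, -3.87602985e+01,  2.38470536e+01,  5.37818089e+00,
       -3.90527974e-03, -9.66513696e-07]), 'position': array([ 0.14810428, -0.52923145,  0.23050039]), 'eef_rot': array([-1.35973085e-01,  9.90712166e-01,  8.34981865e-04, -1.63055190e-04]), 'wrist_force': array([-0.59241477,  0.56030756, -1.22161545]), 'moment': array([-0.01233418, -0.0140804 ,  0.00574851]), 'finger_force': 0.0, 'width': 1.0001100487566166}
```

View pics/b.png

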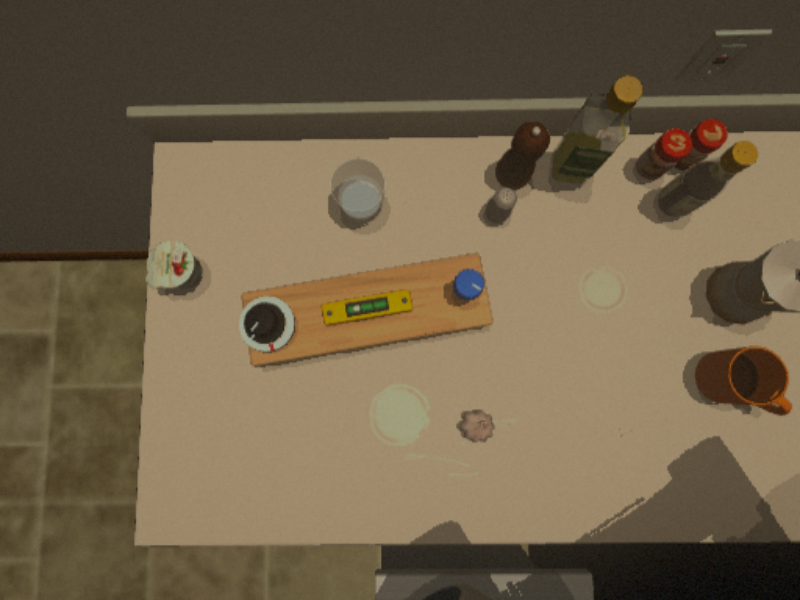

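View pics/scene0.png

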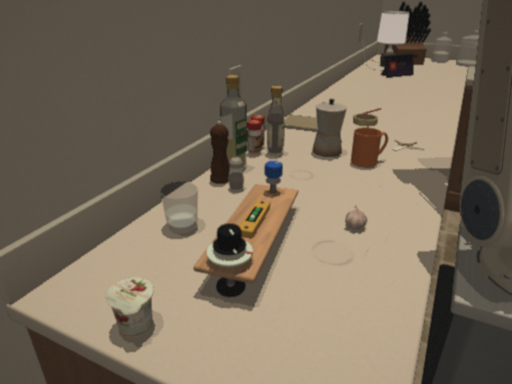

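The top view shows the black knob at about (170,206) in raw pixels, the blue one at (300,182), the red mark at about (174,222) and the pointer pointing to the lower left. Next I'll measure these.

Run:
```python
from h import *
z=np.load("pics/top0.npz");im,d,K,t,r=[z[k] for k in("im","d","K","t","r")]
hsv=cv2.cvtColor(im,cv2.COLOR_RGB2HSV)
def P(u,v): 
    return t+ray(K,r,u,v)*d[int(v),int(u)]
# blue
m=(hsv[...,0]>105)&(hsv[...,0]<130)&(hsv[...,1]>130)&(hsv[...,2]>50); m[:,:270]=0;m[:,330:]=0
v,u=np.nonzero(m); pts=np.array([P(a,b) for a,b in zip(u,v)]); top=pts[pts[:,2]>pts[:,2].max()-.006]
print("blue",len(u),u.mean(),v.mean(),pts[:,2].max(),top.mean(0),np.ptp(top,0))
# black knob top by depth
vv,uu=np.mgrid[185:230,145:196]; pts=np.array([P(a,b) for a,b in zip(uu.ravel(),vv.ravel())])
k=pts[(pts[:,2]>.115)&(pts[:,2]<.135)]; print("black",len(k),k.mean(0),k[:,2].max(),np.ptp(k,0))
k=pts[(pts[:,2]>.076)&(pts[:,2]<.086)]; (c,s,a)=cv2.minAreaRect((k[:,:2]*1000).astype(np.float32)); print("ring",c,s)
m=((hsv[...,0]<8)|(hsv[...,0]>172))&(hsv[...,1]>130)&(hsv[...,2]>90); m[:185]=0;m[230:]=0;m[:,:145]=0;m[:,196:]=0
v,u=np.nonzero(m);print("red",len(u),u.mean(),v.mean(),at_z(K,t,r,u.mean(),v.mean(),.083))
m=(hsv[...,0]>18)&(hsv[...,0]<35)&(hsv[...,1]>170)&(hsv[...,2]>90); m[:180]=0;m[220:]=0;m[:,:195]=0;m[:,275:]=0
v,u=np.nonzero(m);print("level",at_z(K,t,r,(u.min()+u.max())/2,v.mean(),.075))
a=cv2.resize(im[175:235,140:200],(560,560),interpolation=cv2.INTER_CUBIC);b=cv2.resize(im[182:212,200:270],(560,240),interpolation=3);
b=np.vstack([b,np.zeros((320,560,3),np.uint8)])
cv2.imwrite("pics/c.png",cv2.resize(np.hstack([a,b])[:,:,::-1],(800,400)))
```

```text
blue 215 299.74883720930234 180.8372093023256 0.12782057684373915 [0.56126443 0.02304501 0.12378489] [0.03482999 0.03620876 0.00599096]
black 295 [0.5133728  0.30645034 0.12529636] 0.12942169237518242 [0.04070343 0.04031628 0.01438474]
ring (513.7937622070312, 307.9547424316406) (77.76641845703125, 78.76145935058594)
red 11 173.27272727272728 221.54545454545453 [0.48059422 0.300324   0.083     ]
level [0.53618204 0.16489951 0.075     ]
```

View pics/c.png

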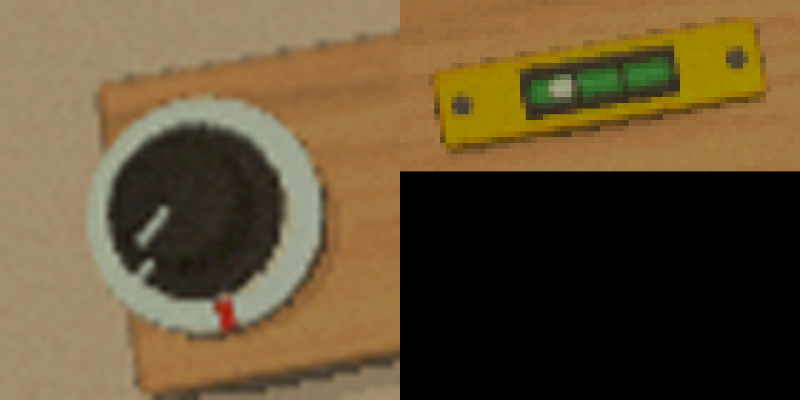

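Both knobs are 290 mm apart, with the level at their midpoint, so the positions are consistent. The pointer has to go roughly 48° counter-clockwise. I'll move above the left knob.

Call:
drive_tool([
  {"tx": -0.032, "ty": 0.039},
  {"tx": -0.032, "ty": 0.039},
  {"tx": -0.032, "ty": 0.039},
  {"tx": -0.032, "ty": 0.039},
  {"tx": -0.032, "ty": 0.039},
  {"tx": -0.032, "ty": 0.039},
  {"tx": -0.032, "ty": 0.039},
  {"tx": -0.032, "ty": 0.039},
  {"tx": -0.032, "ty": 0.039},
], hand=1, newtons=60)

```text
invalid input
```

Call:
drive_tool([
  {"tx": -0.032, "ty": 0.039},
  {"tx": -0.032, "ty": 0.039},
  {"tx": -0.032, "ty": 0.039},
  {"tx": -0.032, "ty": 0.039},
  {"tx": -0.032, "ty": 0.039},
  {"tx": -0.032, "ty": 0.039},
  {"tx": -0.032, "ty": 0.039},
  {"tx": -0.032, "ty": 0.039},
  {"tx": -0.032, "ty": 0.039},
  {},
  {},
])

```text
invalid input
```

Run:
```python
from h import *
z=np.load("pics/top0.npz");K,t,r=[z[k] for k in("K","t","r")]
c=at_z(K,t,r,170.1,205.6,.09)
p=at_z(K,t,r,140+147/6.667,175+270/6.667,.094); print("ptr",p)
for L in([.5137,.3072],):
  for q in(p[:2],[.4806,.3003]): print(np.degrees(np.arctan2(*(np.array(q)-L)[::-1]))%360)
o=arm.get_obs(); print(o["time_s"],o["position"],o["eef_rot"],o["qpos"])
im,d,c=grab("wrist","w1"); print(c[0].tolist(),c[1].tolist(),c[2].round(4).tolist())
cv2.imwrite("pics/w1v.png",im[:,:,::-1])
```

```text
ptr [0.49334628 0.3228978  0.094     ]
142.35880776087384
191.77520119878798
0.1 [ 0.14810428 -0.52923145  0.23050039] [-1.35973085e-01  9.90712166e-01  8.34981865e-04 -1.63055190e-04] [-1.01340921e+00  2.55690066e-01  1.07159868e-01 -3.89008953e-04
 -1.42392356e+00 -2.84538561e-01]
[[297.3186396354542, 0.0, 263.9520426881169], [0.0, 297.3186396354542, 193.42637982211073], [0.0, 0.0, 1.0]] [0.0834989008964772, -0.5466512007404477, 0.3727623737682669] [[-0.2692, -0.9289, -0.2544], [0.9631, -0.2592, -0.0729], [0.0018, -0.2646, 0.9643]]
```

View pics/w1v.png

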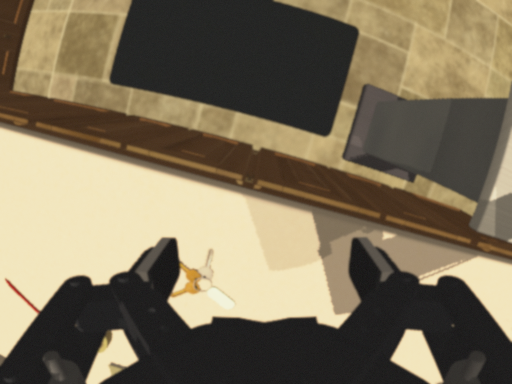

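The arm hasn't moved: the wrist view still shows the start pose over the counter edge and keys. The rows seem to need all six fields.

Call:
drive_tool([
  {"tx": -0.032, "ty": 0.039, "tz": 0, "ax": 0, "ay": 0, "az": 0},
  {"tx": -0.032, "ty": 0.039, "tz": 0, "ax": 0, "ay": 0, "az": 0},
  {"tx": -0.032, "ty": 0.039, "tz": 0, "ax": 0, "ay": 0, "az": 0},
  {"tx": -0.032, "ty": 0.039, "tz": 0, "ax": 0, "ay": 0, "az": 0},
  {"tx": -0.032, "ty": 0.039, "tz": 0, "ax": 0, "ay": 0, "az": 0},
  {"tx": -0.032, "ty": 0.039, "tz": 0, "ax": 0, "ay": 0, "az": 0},
  {"tx": -0.032, "ty": 0.039, "tz": 0, "ax": 0, "ay": 0, "az": 0},
  {"tx": -0.032, "ty": 0.039, "tz": 0, "ax": 0, "ay": 0, "az": 0},
  {"tx": -0.032, "ty": 0.039, "tz": 0, "ax": 0, "ay": 0, "az": 0},
], hand=1, newtons=60)

```text
time_s: 1.27
position: [0.3311, -0.1124, 0.2313]
eef_rot: [-0.136, 0.991, 0.0, 0.0]
wrist_force: [1.1, -1.5, -0.9]
width: 1.002
finger_force: 0.0
```

Call:
drive_tool([
  {"tx": -0.032, "ty": 0.0394, "tz": 0, "ax": 0, "ay": 0, "az": 0},
  {"tx": -0.032, "ty": 0.0394, "tz": 0, "ax": 0, "ay": 0, "az": 0},
  {"tx": -0.032, "ty": 0.0394, "tz": 0, "ax": 0, "ay": 0, "az": 0},
  {"tx": -0.032, "ty": 0.0394, "tz": 0, "ax": 0, "ay": 0, "az": 0},
  {"tx": -0.032, "ty": 0.0394, "tz": 0, "ax": 0, "ay": 0, "az": 0},
  {"tx": -0.032, "ty": 0.0394, "tz": 0, "ax": 0, "ay": 0, "az": 0},
  {"tx": -0.032, "ty": 0.0394, "tz": 0, "ax": 0, "ay": 0, "az": 0},
  {"tx": -0.032, "ty": 0.0394, "tz": 0.015, "ax": 0, "ay": 0, "az": 0},
  {"tx": -0.032, "ty": 0.0394, "tz": 0.015, "ax": 0, "ay": 0, "az": 0},
  {"tx": 0, "ty": 0, "tz": 0, "ax": 0, "ay": 0, "az": 0},
  {"tx": 0, "ty": 0, "tz": 0, "ax": 0, "ay": 0, "az": 0},
])

```text
time_s: 2.65
position: [0.5127, 0.3049, 0.2009]
eef_rot: [-0.136, 0.991, -0.0, -0.0]
wrist_force: [0.1, -0.9, -0.9]
width: 1.002
finger_force: 0.0
```

```bash
cat >> h.py <<'E'
def wproj(K,t,r,p):
    q=r.T@(np.array(p)-t); x,y,z=q[0],-q[1],-q[2]; th=np.arctan2(np.hypot(x,y),z); s=th/np.hypot(x,y)*K[0,0]; return K[0,2]+s*x,K[1,2]+s*y
def wat_z(K,t,r,u,v,z):
    a,b=(u-K[0,2])/K[0,0],(v-K[1,2])/K[0,0]; th=np.hypot(a,b); s=np.sin(th)/th
    g=r@np.array([a*s,-b*s,-np.cos(th)]); return t+g*(z-t[2])/g[2]
def rect(im,K,t,r,c,z,h=.06,n=600):
    # top-down view at height z; up=+x, left=+y
    s=np.linspace(h,-h,n); X=c[0]+s[:,None]+0*s; Y=c[1]+s[None,:]+0*s[:,None]
    q=(np.stack([X,Y,0*X+z],-1)-t)@r; x,y,zz=q[...,0],-q[...,1],-q[...,2]; rho=np.hypot(x,y); f=np.arctan2(rho,zz)/rho*K[0,0]
    return cv2.remap(im,(K[0,2]+f*x).astype(np.float32),(K[1,2]+f*y).astype(np.float32),cv2.INTER_CUBIC)
E
python3 - <<'E'
from h import *
o=arm.get_obs(); print(o["time_s"],o["position"],o["eef_rot"],o["qpos"])
im,d,(K,t,r,_)=grab("wrist","w2")
a=rect(im,K,t,r,(.5137,.3072),.094,n=400);b=rect(im,K,t,r,(.5137,.3072),.124,n=400)
cv2.imwrite("pics/w2v.png",np.hstack([a,b])[:,:,::-1])
E
```

```text
2.65 [0.51267671 0.30487339 0.20090351] [-1.36112852e-01  9.90693193e-01 -3.99483937e-04 -3.59139377e-04] [ 7.98444341e-01  3.57885778e-01  1.74895074e-01  1.91940118e-04
 -1.38886328e+00 -2.09620209e+00]
```

View pics/w2v.png

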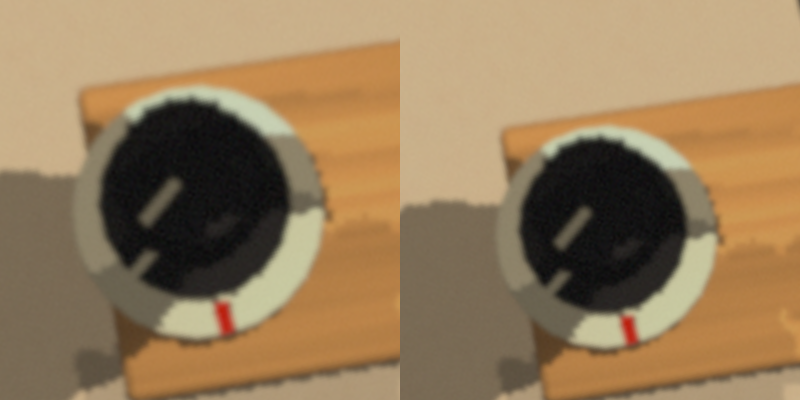

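Rectified wrist view: the ring and knob are centred within about 1 mm of my estimate. The pointer tip is at (133,277), lower left, and the mark at (225,318). I'll descend and grip.

Call:
drive_tool([
  {"tx": -0.001, "ty": 0.0025, "tz": 0.03, "ax": 0, "ay": 0, "az": 0},
  {"tx": 0, "ty": 0, "tz": 0.03, "ax": 0, "ay": 0, "az": 0},
  {"tx": 0, "ty": 0, "tz": 0.03, "ax": 0, "ay": 0, "az": 0},
  {"tx": 0, "ty": 0, "tz": 0.01, "ax": 0, "ay": 0, "az": 0},
  {"tx": 0, "ty": 0, "tz": 0, "ax": 0, "ay": 0, "az": 0},
])

```text
time_s: 3.32
position: [0.5133, 0.3073, 0.1021]
eef_rot: [-0.136, 0.991, 0.0, 0.0]
wrist_force: [0.3, 0.4, 0.6]
width: 1.004
finger_force: 0.0
```

Call:
drive_tool([
  {"tx": 0, "ty": 0, "tz": 0, "ax": 0, "ay": 0, "az": 0},
  {"tx": 0, "ty": 0, "tz": 0, "ax": 0, "ay": 0, "az": 0},
  {"tx": 0, "ty": 0, "tz": 0, "ax": 0, "ay": 0, "az": 0},
  {"tx": 0, "ty": 0, "tz": 0, "ax": 0, "ay": 0, "az": 0},
  {"tx": 0, "ty": 0, "tz": 0, "ax": 0, "ay": 0, "az": 0},
  {"tx": 0, "ty": 0, "tz": 0, "ax": 0, "ay": 0, "az": 0},
  {"tx": 0, "ty": 0, "tz": 0, "ax": 0, "ay": 0, "az": 0},
  {"tx": 0, "ty": 0, "tz": 0, "ax": 0, "ay": 0, "az": 0},
], hand=-1, newtons=40)

```text
time_s: 4.32
position: [0.5136, 0.3076, 0.1025]
eef_rot: [-0.136, 0.991, -0.0, 0.001]
wrist_force: [-1.0, -2.0, 5.4]
width: 0.455
finger_force: 40.0
```

Call:
drive_tool([
  {"tx": 0, "ty": 0, "tz": 0.0005, "ax": 0, "ay": 0, "az": -10},
  {"tx": 0, "ty": 0, "tz": 0.0005, "ax": 0, "ay": 0, "az": -10},
  {"tx": 0, "ty": 0, "tz": 0.0005, "ax": 0, "ay": 0, "az": -10},
  {"tx": 0, "ty": 0, "tz": 0.0005, "ax": 0, "ay": 0, "az": -10},
  {"tx": 0, "ty": 0, "tz": 0.0005, "ax": 0, "ay": 0, "az": -10},
  {"tx": 0, "ty": 0, "tz": 0, "ax": 0, "ay": 0, "az": 0},
  {"tx": 0, "ty": 0, "tz": 0, "ax": 0, "ay": 0, "az": 0},
  {"tx": 0, "ty": 0, "tz": 0, "ax": 0, "ay": 0, "az": 0},
])

```text
time_s: 5.32
position: [0.5137, 0.3077, 0.1023]
eef_rot: [-0.542, 0.84, -0.0, 0.002]
wrist_force: [-6.8, -3.6, 17.4]
width: 0.459
finger_force: 41.2
```

Run:
```python
from h import *
o=arm.get_obs(); print(o["time_s"],o["position"],o["eef_rot"],o["moment"],o["qpos"][5])
im,d,(K,t,r,_)=grab("wrist","w3"); C=(.5133,.3077)
a=rect(im,K,t,r,C,.094,n=400,h=.05);b=rect(im,K,t,r,C,.083,n=400,h=.05)
cv2.imwrite("pics/w3v.png",np.hstack([a,b])[:,:,::-1])
```

```text
5.325 [0.51372123 0.30770761 0.1023329 ] [-5.42373962e-01  8.40135557e-01 -4.86088272e-04  1.57949576e-03] [-1.2322027   2.27934604  0.02288934] -1.2264941565629226
```

View pics/w3v.png

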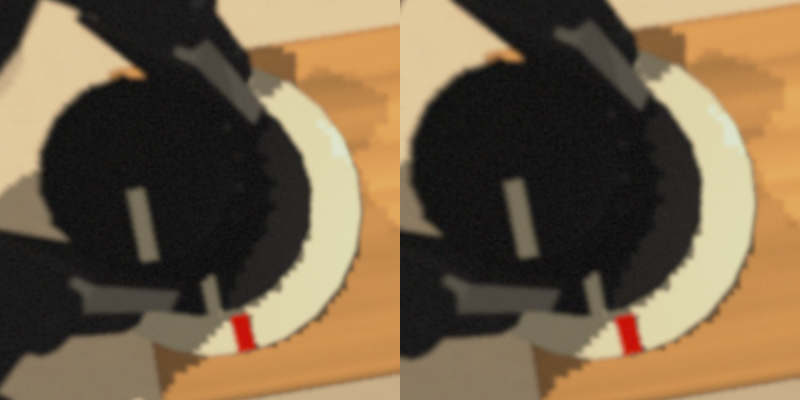

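The wrist view shows the pointer at about 8–9° and the mark at about 12°, measured right of frame-down, so it is a few degrees short. I'll turn 3.5° more, ease the downward push, then release and check from above.

Call:
drive_tool([
  {"tx": 0, "ty": 0, "tz": -0.0025, "ax": 0, "ay": 0, "az": 0},
  {"tx": 0, "ty": 0, "tz": 0, "ax": 0, "ay": 0, "az": -3.5},
  {"tx": 0, "ty": 0, "tz": 0, "ax": 0, "ay": 0, "az": 0},
  {"tx": 0, "ty": 0, "tz": 0, "ax": 0, "ay": 0, "az": 0},
])

```text
time_s: 5.88
position: [0.5137, 0.3077, 0.1025]
eef_rot: [-0.568, 0.823, -0.0, 0.001]
wrist_force: [-2.6, -1.3, 6.0]
width: 0.458
finger_force: 41.2
```

Call:
drive_tool([
  {"tx": 0, "ty": 0, "tz": 0, "ax": 0, "ay": 0, "az": 0},
  {"tx": 0, "ty": 0, "tz": 0, "ax": 0, "ay": 0, "az": 0},
  {"tx": 0, "ty": 0, "tz": 0, "ax": 0, "ay": 0, "az": 0},
  {"tx": 0, "ty": 0, "tz": 0, "ax": 0, "ay": 0, "az": 0},
  {"tx": 0, "ty": 0, "tz": 0, "ax": 0, "ay": 0, "az": 0},
  {"tx": 0, "ty": 0, "tz": -0.04, "ax": 0, "ay": 0, "az": 0},
  {"tx": 0, "ty": 0, "tz": -0.05, "ax": 0, "ay": 0, "az": 0},
  {"tx": 0, "ty": 0, "tz": 0, "ax": 0, "ay": 0, "az": 0},
  {"tx": 0, "ty": 0, "tz": 0, "ax": 0, "ay": 0, "az": 0},
], hand=1)

```text
time_s: 7.0
position: [0.5128, 0.3077, 0.1909]
eef_rot: [-0.567, 0.824, 0.0, -0.0]
wrist_force: [-0.4, -0.6, 0.6]
width: 1.004
finger_force: 0.0
```

Run:
```python
from h import *
o=arm.get_obs(); print(o["time_s"],o["position"],o["eef_rot"],o["qpos"])
im,d,(K,t,r,_)=grab("wrist","w4"); C=(.5137,.3077)
a=rect(im,K,t,r,C,.093,n=400,h=.05);b=rect(im,K,t,r,C,.083,n=400,h=.05)
cv2.imwrite("pics/w4v.png",np.hstack([a,b])[:,:,::-1])
# ring fit at z=.083
h=cv2.cvtColor(b,cv2.COLOR_RGB2HSV)
m=((h[...,0]<8)|(h[...,0]>172))&(h[...,1]>140)&(h[...,2]>60)
v,u=np.nonzero(m); print("mark px",u.mean(),v.mean(),len(u)); 
vx,vy,_,_=cv2.fitLine(np.stack([u,v],1).astype(np.float32),cv2.DIST_L2,0,.01,.01).ravel(); print("line ang",np.degrees(np.arctan(vx/vy)), "pos ang",np.degrees(np.arctan2(u.mean()-199.5,v.mean()-199.5)))
```

```text
7.0 [0.512779   0.30774956 0.1909452 ] [-5.67298590e-01  8.23512118e-01  2.87807656e-04 -1.37871456e-04] [ 8.01283930e-01  3.64244394e-01  1.59223532e-01 -6.31832164e-04
 -1.36593259e+00 -1.16550804e+00]
mark px 228.73205741626793 335.81020733652315 627
line ang 13.838938 pos ang 12.103890402794091
```

View pics/w4v.png

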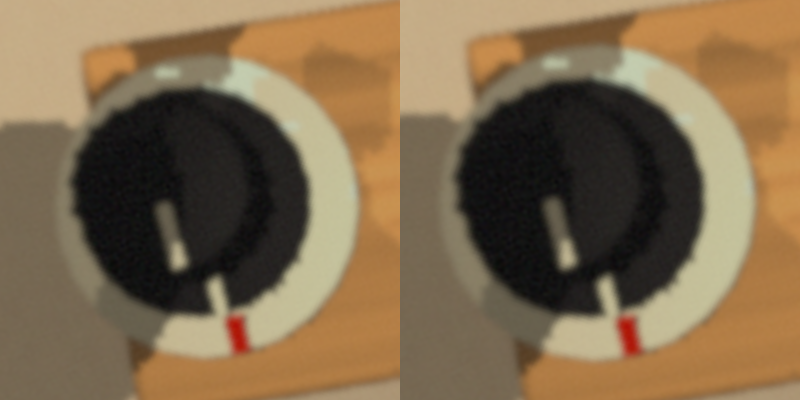

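The pointer line now lies nearly in line with the red mark. I'll put numbers on it without another view.

Run:
```python
from h import *
z=np.load("pics/w4.npz");im,K,t,r=[z[k] for k in("im","K","t","r")]; C=(.5137,.3077)
for zz,box in((.124,None),(.122,None),(.094,None),(.092,None)):
    a=rect(im,K,t,r,C,zz,n=800,h=.05); g=a.max(2).astype(int)
    m=(g>75).astype(np.uint8)
    n,l,s,c=cv2.connectedComponentsWithStats(m)
    for i in range(1,n):
        if 250<s[i,4]<4000 and abs(c[i][0]-400)<200 and abs(c[i][1]-450)<150:
            v,u=np.nonzero(l==i); vx,vy,_,_=cv2.fitLine(np.stack([u,v],1).astype(np.float32),cv2.DIST_L2,0,.01,.01).ravel()
            print(zz,s[i],c[i].round(1),"line",np.degrees(np.arctan(vx/vy)).round(1),"pos",np.degrees(np.arctan2(c[i][0]-399.5,c[i][1]-399.5)).round(1))
    if zz==.094 or zz==.092:
        w=g[540:640,390:470]; # flange pointer: per-row bright centroid
        rows=[(y,(np.nonzero(g[y,400:470]>75)[0]+400)) for y in range(565,625,6)]
        for y,x in rows:
            if len(x): print(zz,y,x.min(),x.max(),"pos",np.degrees(np.arctan2((x.min()+x.max())/2-399.5,y-399.5)).round(1))
a=rect(im,K,t,r,C,.083,n=800,h=.05); h=cv2.cvtColor(a,cv2.COLOR_RGB2HSV)
m=(((h[...,1]<75)&(h[...,2]>60))*255).astype(np.uint8)
cs,_=cv2.findContours(m,0,1); k=max(cs,key=cv2.contourArea); print("ring",cv2.minEnclosingCircle(k),cv2.fitEllipse(cv2.convexHull(k)))
```

```text
0.124 [ 390  433   55  118 3236] [416.  495.1] line 15.8 pos 9.8
0.122 [ 385  431   55  119 3308] [411.5 494.2] line 15.9 pos 7.2
0.094 565 415 449 pos 11.1
0.094 571 412 451 pos 10.6
0.094 577 413 452 pos 10.5
0.094 583 414 454 pos 10.6
0.094 589 415 456 pos 10.8
0.094 595 417 458 pos 11.0
0.094 601 419 459 pos 11.1
0.094 607 421 461 pos 11.3
0.094 613 422 465 pos 11.6
0.094 619 423 469 pos 12.0
0.092 565 410 446 pos 9.8
0.092 571 408 448 pos 9.4
0.092 577 409 449 pos 9.4
0.092 583 410 451 pos 9.6
0.092 589 411 452 pos 9.6
0.092 595 413 454 pos 9.9
0.092 601 415 455 pos 10.0
0.092 607 417 457 pos 10.2
0.092 613 419 469 pos 11.8
0.092 619 419 469 pos 11.5
ring ((387.5093078613281, 411.60089111328125), 323.1794738769531) ((388.56683349609375, 406.49664306640625), (622.6121826171875, 642.8027954101562), 84.43315887451172)
```

The pointer and mark agree within about 1°, so the left foot is set. Next is the blue knob.

Call:
drive_tool([
  {"tx": 0.0415, "ty": -0.0245, "tz": 0, "ax": 0, "ay": 0, "az": 0},
  {"tx": 0.0415, "ty": -0.0245, "tz": 0, "ax": 0, "ay": 0, "az": 0},
  {"tx": 0.0415, "ty": -0.0245, "tz": 0, "ax": 0, "ay": 0, "az": 0},
  {"tx": 0.0415, "ty": -0.0245, "tz": 0, "ax": 0, "ay": 0, "az": 0},
  {"tx": 0.0415, "ty": -0.0245, "tz": 0, "ax": 0, "ay": 0, "az": 0},
  {"tx": 0.0415, "ty": -0.0245, "tz": 0, "ax": 0, "ay": 0, "az": 0},
  {"tx": 0, "ty": 0, "tz": 0, "ax": 0, "ay": 0, "az": 0},
  {"tx": 0, "ty": 0, "tz": 0, "ax": 0, "ay": 0, "az": 0},
])

```text
time_s: 8.05
position: [0.5612, 0.0227, 0.1902]
eef_rot: [-0.567, 0.824, 0.0, -0.001]
wrist_force: [-0.0, -0.6, 0.6]
width: 1.0
finger_force: 0.0
```

Run:
```python
from h import *
o=arm.get_obs(); print(o["time_s"],o["position"],o["qpos"])
im,d,(K,t,r,_)=grab("wrist","w5"); C=(.5615,.0225)
a=rect(im,K,t,r,C,.124,n=400,h=.05)
h=cv2.cvtColor(a,cv2.COLOR_RGB2HSV); m=((h[...,0]>105)&(h[...,0]<130)&(h[...,1]>130)).astype(np.uint8)
n,l,s,c=cv2.connectedComponentsWithStats(m); i=1+s[1:,4].argmax(); print(s[i],c[i])
top,_,_,_=0,0,0,0
im2,_,_=grab("top","t5"); b=cv2.resize(im2[182:222,200:270],(700,400),interpolation=3)
cv2.imwrite("pics/w5v.png",np.hstack([a,cv2.resize(b,(400,229)) if 0 else np.vstack([cv2.resize(b,(400,229)),np.zeros((171,400,3),np.uint8)])])[:,:,::-1])
```

```text
8.05 [0.56124706 0.02268627 0.19021246] [ 3.18582861e-01  2.94656394e-01  5.77072495e-02 -4.26804070e-04
 -1.33575722e+00 -6.83353597e-01]
[  129   129   166   156 18465] [209.20487409 206.23612239]
```

View pics/w5v.png

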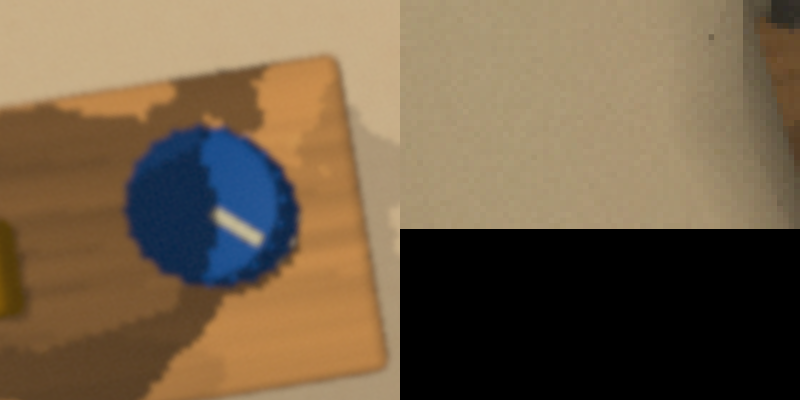

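The blue knob is at about (206,206) in the crop, which is (.560, .021). Its line points 58° right of down, so it needs about +45° clockwise. The top picture no longer shows the level at its old pixels, so I'll check that camera numerically while I grip.

Call:
drive_tool([
  {"tx": 0.0018, "ty": 0.0004, "tz": 0.03, "ax": 0, "ay": 0, "az": 0},
  {"tx": 0, "ty": 0, "tz": 0.03, "ax": 0, "ay": 0, "az": 0},
  {"tx": 0, "ty": 0, "tz": 0.028, "ax": 0, "ay": 0, "az": 0},
  {"tx": 0, "ty": 0, "tz": 0, "ax": 0, "ay": 0, "az": 0},
])

```text
time_s: 8.65
position: [0.5589, 0.0218, 0.1012]
eef_rot: [-0.568, 0.823, 0.001, -0.002]
wrist_force: [-0.4, 0.2, 0.6]
width: 1.0
finger_force: 0.0
```

Call:
drive_tool([
  {"tx": 0, "ty": 0, "tz": 0, "ax": 0, "ay": 0, "az": 0},
  {"tx": 0, "ty": 0, "tz": 0, "ax": 0, "ay": 0, "az": 0},
  {"tx": 0, "ty": 0, "tz": 0, "ax": 0, "ay": 0, "az": 0},
  {"tx": 0, "ty": 0, "tz": 0, "ax": 0, "ay": 0, "az": 0},
  {"tx": 0, "ty": 0, "tz": 0, "ax": 0, "ay": 0, "az": 0},
  {"tx": 0, "ty": 0, "tz": 0, "ax": 0, "ay": 0, "az": 0},
  {"tx": 0, "ty": 0, "tz": 0, "ax": 0, "ay": 0, "az": 0},
], hand=-1, newtons=80)

```text
time_s: 9.52
position: [0.5611, 0.0214, 0.1035]
eef_rot: [-0.567, 0.823, -0.0, 0.0]
wrist_force: [-1.7, 4.0, 4.0]
width: 0.436
finger_force: 79.6
```

```bash
cat > lev.py <<'E'
from h import *
def level(n,f,zt=.075):
    im,d,(K,t,r,_)=grab(n,f); h=cv2.cvtColor(im,cv2.COLOR_RGB2HSV)
    m=((h[...,0]>18)&(h[...,0]<35)&(h[...,1]>150)&(h[...,2]>60)).astype(np.uint8)
    nn,l,s,c=cv2.connectedComponentsWithStats(m); o=np.argsort(-s[1:,4])[:4]+1
    return im,K,t,r,[(s[i].tolist(),c[i].round(1).tolist()) for i in o]
E
python3 - <<'E'
from lev import *
for n in("scene","top"):
    im,K,t,r,b=level(n,n+"6"); print(n,t,r.round(3).tolist(),b)
E
```

```text
scene [0.22272416 0.79129917 0.49147159] [[-0.893, 0.212, -0.397], [-0.45, -0.415, 0.791], [0.003, 0.885, 0.466]] [([231, 79, 6, 9, 24], [233.5, 82.9]), ([246, 229, 9, 8, 22], [249.2, 232.9]), ([227, 78, 4, 9, 15], [228.4, 81.9]), ([242, 226, 4, 10, 14], [243.1, 230.8])]
top [0.42000012 0.11652709 0.94062074] [[-0.01, 0.989, -0.149], [-1.0, -0.013, -0.016], [-0.018, 0.149, 0.989]] [([392, 48, 20, 19, 258], [401.5, 56.8]), ([466, 90, 19, 20, 222], [475.7, 98.2]), ([461, 101, 3, 4, 7], [462.0, 102.1]), ([368, 88, 2, 3, 4], [368.8, 88.8])]
```

From this pose the top camera's view of the level is blocked by the arm. The grip is good, so I'll press now.

Call:
drive_tool([
  {"tx": 0, "ty": 0, "tz": 0.003, "ax": 0, "ay": 0, "az": 0},
  {"tx": 0, "ty": 0, "tz": 0.003, "ax": 0, "ay": 0, "az": 0},
  {"tx": 0, "ty": 0, "tz": 0.002, "ax": 0, "ay": 0, "az": 0},
  {"tx": 0, "ty": 0, "tz": 0, "ax": 0, "ay": 0, "az": 0},
  {"tx": 0, "ty": 0, "tz": 0, "ax": 0, "ay": 0, "az": 0},
])

```text
time_s: 10.25
position: [0.5612, 0.0214, 0.0989]
eef_rot: [-0.568, 0.823, -0.001, 0.001]
wrist_force: [-10.9, 5.8, 25.5]
width: 0.437
finger_force: 82.1
```

Call:
drive_tool([
  {"tx": 0, "ty": 0, "tz": 0.001, "ax": 0, "ay": 0, "az": 0},
  {"tx": 0, "ty": 0, "tz": 0, "ax": 0, "ay": 0, "az": 0},
  {"tx": 0, "ty": 0, "tz": 0, "ax": 0, "ay": 0, "az": 0},
])

```text
time_s: 10.62
position: [0.5612, 0.0214, 0.0988]
eef_rot: [-0.568, 0.823, -0.001, 0.002]
wrist_force: [-13.4, 6.8, 30.4]
width: 0.437
finger_force: 82.7
```

Run:
```python
from lev import *
o=arm.get_obs(); print(o["time_s"],o["position"],o["moment"])
im,d,(K,t,r,_)=grab("wrist","w7"); h=cv2.cvtColor(im,cv2.COLOR_RGB2HSV)
m=((h[...,0]>105)&(h[...,0]<130)&(h[...,1]>130)&(h[...,2]>40))
v,u=np.nonzero(m); print("blue",len(u),u.min(),u.max(),v.min(),v.max())
# depth to world of blue top pts
a,b=(u-K[0,2])/K[0,0],(v-K[1,2])/K[0,0]; th=np.hypot(a,b)
s=np.sin(th)/th; g=np.stack([a*s,-b*s,-np.cos(th)],1); g=g/-g[:,2:3]*1.0
P=t+(g*d[v,u][:,None])@r.T; zz=P[:,2]; print(np.percentile(zz,[5,50,80,90,95,99]).round(4))
m=((h[...,0]>18)&(h[...,0]<35)&(h[...,1]>170)&(h[...,2]>60)).astype(np.uint8); v,u=np.nonzero(m); print("yellow",len(u),u.min(),u.max(),v.min(),v.max())
```

```text
10.625 [0.56122057 0.02143466 0.09879656] [2.30898034 4.70079069 0.00479828]
blue 5300 224 304 205 292
[0.1005 0.1172 0.1179 0.1182 0.1184 0.1189]
yellow 139 302 364 307 343
```

Depth puts the knob top at 0.118 m, so it is pressed home. Now I'll turn it clockwise.

Call:
drive_tool([
  {"tx": 0, "ty": 0, "tz": -0.001, "ax": 0, "ay": 0, "az": 9},
  {"tx": 0, "ty": 0, "tz": 0, "ax": 0, "ay": 0, "az": 9},
  {"tx": 0, "ty": 0, "tz": 0, "ax": 0, "ay": 0, "az": 9},
  {"tx": 0, "ty": 0, "tz": 0, "ax": 0, "ay": 0, "az": 9},
  {"tx": 0, "ty": 0, "tz": 0, "ax": 0, "ay": 0, "az": 9},
  {"tx": 0, "ty": 0, "tz": 0, "ax": 0, "ay": 0, "az": 0},
  {"tx": 0, "ty": 0, "tz": 0, "ax": 0, "ay": 0, "az": 0},
  {"tx": 0, "ty": 0, "tz": 0, "ax": 0, "ay": 0, "az": 0},
  {"tx": 0, "ty": 0, "tz": 0, "ax": 0, "ay": 0, "az": 0},
  {"tx": 0, "ty": 0, "tz": 0, "ax": 0, "ay": 0, "az": 0},
  {"tx": 0, "ty": 0, "tz": 0, "ax": 0, "ay": 0, "az": 0},
])

```text
time_s: 12.05
position: [0.5612, 0.0215, 0.0989]
eef_rot: [-0.209, 0.978, -0.0, 0.002]
wrist_force: [-9.5, 5.9, 24.9]
width: 0.434
finger_force: 82.0
```

```bash
cat > chk.py <<'E'
import sys
from lev import *
f=sys.argv[1]
im,d,(K,t,r,_)=grab("wrist","w"+f); h=cv2.cvtColor(im,cv2.COLOR_RGB2HSV)
m=((h[...,0]>105)&(h[...,0]<130)&(h[...,1]>130)&(h[...,2]>40)); v,u=np.nonzero(m)
a,b=(u-K[0,2])/K[0,0],(v-K[1,2])/K[0,0]; th=np.hypot(a,b); g=np.stack([a*np.tan(th)/th,-b*np.tan(th)/th,-np.ones(len(u))],1)
P=t+(g*d[v,u][:,None])@r.T; print("knob z",np.percentile(P[:,2],[50,80,95]).round(4))
# knob + level rectified, axes along frame: left=+y frame
L=np.array([.5137,.3077]);Rr=np.array([.5612,.0214]); ey=(L-Rr)/np.linalg.norm(L-Rr); ex=np.array([ey[1],-ey[0]]); mid=(L+Rr)/2
def strip(im,K,t,r,z,fish,c=mid,hy=.07,hx=.025,s=.0002):
    Y=np.arange(hy,-hy,-s);X=np.arange(hx,-hx,-s); p=c+X[:,None,None]*ex+Y[None,:,None]*ey
    q=(np.concatenate([p,np.full(p.shape[:2]+(1,),z)],-1)-t)@r; x,y,w=q[...,0],-q[...,1],-q[...,2]
    rho=np.hypot(x,y); k=np.arctan2(rho,w)/rho if fish else 1/w
    return cv2.remap(im,(K[0,2]+K[0,0]*k*x).astype(np.float32),(K[1,2]+K[0,0]*k*y).astype(np.float32),cv2.INTER_CUBIC)
out=[strip(im,K,t,r,.075,True)]
for n in("scene","top"):
    i2,_,(K2,t2,r2,_)=grab(n,n+f); out.append(strip(i2,K2,t2,r2,.075,False))
kn=strip(im,K,t,r,.118,True,c=Rr,hy=.07)
out=[strip(i2,K2,t2,r2,.075,False) if 0 else o for o in out]+[kn]
# fourth: knob top; show only with view
cv2.imwrite(f"pics/c{f}.png",cv2.resize(np.vstack(out[:2]+[kn]),(700,560) if 0 else (560,600))[:,:,::-1])
for n,o in zip(("wrist","scene","top"),out):
    hh=cv2.cvtColor(o,cv2.COLOR_RGB2HSV); ye=(hh[...,0]>18)&(hh[...,0]<35)&(hh[...,1]>150)
    gr=(hh[...,0]>40)&(hh[...,0]<90)&(hh[...,1]>90); print(n,"yellow",ye.sum(),"green",gr.sum())
E
python3 chk.py 8
```

```text
knob z [0.1173 0.1179 0.1184]
wrist yellow 75143 green 15006
scene yellow 17683 green 11910
top yellow 0 green 0
```

View pics/c8.png

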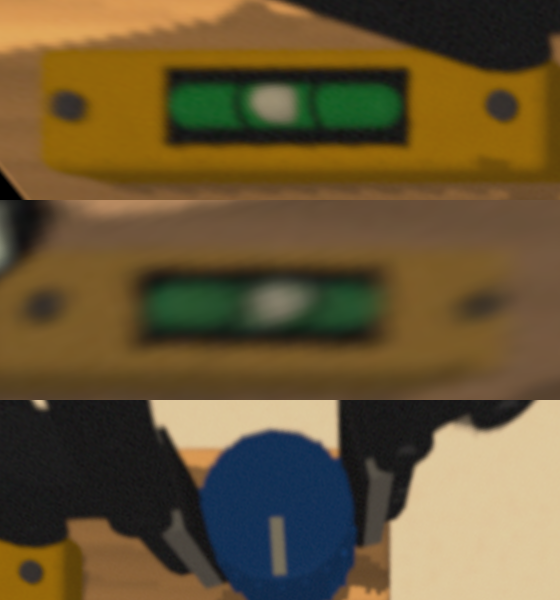

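The strips show the bubble near centre. In the wrist view it sits at 274 against a line midpoint of 280, and the scene view is shifted the other way. The blue line is about 4° right of frame-down, much like the left pointer. I'll work out the parallax from the two cameras.

```bash
cat > par.py <<'E'
import sys; sys.argv=["x",sys.argv[1]]
exec(open("chk.py").read().split("im,d,(K")[0])
src=open("chk.py").read(); i=src.index("L=np.array"); j=src.index("out=[strip"); exec(src[i:j])
for n,fish in(("w",True),("scene",False)):
    z=np.load(f"pics/{n}{f}.npz"); im,K,t,r=[z[k] for k in("im","K","t","r")]
    rel=t-np.r_[mid,.075]; print(n,"slope y/z",round((rel[:2]@ey)/rel[2],3),"x/z",round((rel[:2]@ex)/rel[2],3))
    o=strip(im,K,t,r,.075,fish); Y=.07-np.arange(o.shape[1])*.0002
    hh=cv2.cvtColor(o,cv2.COLOR_RGB2HSV).astype(int); gr=(hh[...,0]>45)&(hh[...,0]<90)&(hh[...,1]>100)
    v,u=np.nonzero(gr); r0,r1=np.percentile(v,[3,97]).astype(int); print("green x rows",r0,r1,"y mm",Y[u.min()]*1e3,Y[u.max()]*1e3)
    rows=o[r0+(r1-r0)//3:r1-(r1-r0)//3].astype(float).mean(0)
    bub=np.clip(rows[:,0]-rows[:,1]*.35,0,None)
    k=np.arange(u.min()+20,u.max()-20); R0=rows[k,0]; thr=(R0.max()+np.median(R0))/2; w=k[R0>thr]; print("bubble",Y[w.min()]*1e3,Y[w.max()]*1e3,"mid",(Y[w.min()]+Y[w.max()])*500)
    print("G profile 1mm",[(int(round(Y[q]*1e3)),int(rows[q,0]),int(rows[q,1])) for q in range(225,480,8)])
E
python3 par.py 8
```

```text
w slope y/z -0.971 x/z -0.393
green x rows 104 160 y mm 27.600000000000005 -30.6
bubble 7.000000000000006 -3.799999999999998 mid 1.600000000000004
G profile 1mm [(25, 24, 95), (23, 22, 95), (22, 23, 95), (20, 22, 95), (19, 23, 95), (17, 23, 93), (15, 22, 94), (14, 24, 94), (12, 23, 78), (11, 22, 60), (9, 30, 83), (7, 74, 105), (6, 125, 125), (4, 146, 136), (3, 149, 137), (1, 148, 137), (-1, 144, 133), (-2, 131, 125), (-4, 88, 106), (-5, 36, 93), (-7, 24, 71), (-9, 22, 64), (-10, 23, 91), (-12, 21, 95), (-13, 24, 96), (-15, 21, 95), (-17, 22, 94), (-18, 25, 94), (-20, 21, 94), (-21, 23, 95), (-23, 24, 96), (-25, 27, 97)]
scene slope y/z 1.608 x/z -0.499
green x rows 104 160 y mm 33.20000000000001 -23.2
bubble 6.400000000000003 -5.400000000000002 mid 0.5000000000000004
G profile 1mm [(25, 41, 85), (23, 40, 84), (22, 40, 83), (20, 40, 82), (19, 39, 81), (17, 38, 79), (15, 36, 78), (14, 36, 74), (12, 37, 69), (11, 42, 68), (9, 57, 73), (7, 74, 84), (6, 94, 98), (4, 110, 110), (3, 120, 117), (1, 126, 121), (-1, 124, 119), (-2, 114, 113), (-4, 101, 104), (-5, 84, 93), (-7, 63, 80), (-9, 48, 71), (-10, 38, 67), (-12, 35, 70), (-13, 37, 76), (-15, 38, 79), (-17, 37, 81), (-18, 38, 81), (-20, 42, 80), (-21, 48, 79), (-23, 58, 78), (-25, 72, 77)]
```

Relative to the lines the bubble is at about +0.35 mm, which is nearly centred. A 2° nudge clockwise, then I'll let it settle and recheck.

Call:
drive_tool([
  {"tx": 0, "ty": 0, "tz": 0, "ax": 0, "ay": 0, "az": 2},
  {"tx": 0, "ty": 0, "tz": 0, "ax": 0, "ay": 0, "az": 0},
  {"tx": 0, "ty": 0, "tz": 0, "ax": 0, "ay": 0, "az": 0},
  {"tx": 0, "ty": 0, "tz": 0, "ax": 0, "ay": 0, "az": 0},
  {"tx": 0, "ty": 0, "tz": 0, "ax": 0, "ay": 0, "az": 0},
  {"tx": 0, "ty": 0, "tz": 0, "ax": 0, "ay": 0, "az": 0},
  {"tx": 0, "ty": 0, "tz": 0, "ax": 0, "ay": 0, "az": 0},
  {"tx": 0, "ty": 0, "tz": 0, "ax": 0, "ay": 0, "az": 0},
  {"tx": 0, "ty": 0, "tz": 0, "ax": 0, "ay": 0, "az": 0},
  {"tx": 0, "ty": 0, "tz": 0, "ax": 0, "ay": 0, "az": 0},
  {"tx": 0, "ty": 0, "tz": 0, "ax": 0, "ay": 0, "az": 0},
  {"tx": 0, "ty": 0, "tz": 0, "ax": 0, "ay": 0, "az": 0},
])

```text
time_s: 13.7
position: [0.5612, 0.0215, 0.0989]
eef_rot: [-0.192, 0.981, -0.0, 0.001]
wrist_force: [-10.0, 5.5, 25.5]
width: 0.441
finger_force: 82.0
```

```bash
python3 chk.py 9; python3 par.py 9
```

```text
knob z [0.1173 0.1179 0.1184]
wrist yellow 77162 green 14971
scene yellow 17407 green 11690
top yellow 0 green 0
w slope y/z -0.958 x/z -0.397
green x rows 104 161 y mm 27.600000000000005 -30.6
bubble 6.000000000000005 -4.799999999999999 mid 0.6000000000000033
G profile 1mm [(25, 22, 95), (23, 24, 96), (22, 23, 95), (20, 24, 96), (19, 22, 95), (17, 22, 94), (15, 22, 93), (14, 22, 93), (12, 24, 81), (11, 22, 60), (9, 23, 82), (7, 44, 97), (6, 99, 113), (4, 139, 132), (3, 148, 137), (1, 148, 138), (-1, 148, 137), (-2, 141, 131), (-4, 118, 118), (-5, 64, 97), (-7, 26, 68), (-9, 23, 67), (-10, 23, 92), (-12, 23, 96), (-13, 22, 96), (-15, 20, 94), (-17, 23, 94), (-18, 23, 94), (-20, 23, 95), (-21, 23, 96), (-23, 24, 97), (-25, 27, 97)]
scene slope y/z 1.608 x/z -0.499
green x rows 104 160 y mm 33.20000000000001 -23.2
bubble 5.600000000000008 -6.1999999999999975 mid -0.2999999999999947
G profile 1mm [(25, 40, 84), (23, 40, 83), (22, 40, 82), (20, 40, 83), (19, 39, 81), (17, 37, 79), (15, 35, 77), (14, 34, 73), (12, 35, 69), (11, 39, 67), (9, 50, 71), (7, 63, 80), (6, 83, 93), (4, 101, 105), (3, 115, 114), (1, 126, 120), (-1, 128, 122), (-2, 122, 117), (-4, 112, 111), (-5, 98, 101), (-7, 76, 87), (-9, 59, 76), (-10, 45, 70), (-12, 37, 72), (-13, 36, 76), (-15, 37, 79), (-17, 38, 82), (-18, 39, 82), (-20, 43, 82), (-21, 48, 80), (-23, 57, 78), (-25, 73, 78)]
```

The bubble had still been settling and is now at about −0.5 mm, inside the lines. I'll make one small correction back and confirm.

Call:
drive_tool([
  {"tx": 0, "ty": 0, "tz": 0, "ax": 0, "ay": 0, "az": -2},
  {"tx": 0, "ty": 0, "tz": 0, "ax": 0, "ay": 0, "az": 0},
  {"tx": 0, "ty": 0, "tz": 0, "ax": 0, "ay": 0, "az": 0},
  {"tx": 0, "ty": 0, "tz": 0, "ax": 0, "ay": 0, "az": 0},
  {"tx": 0, "ty": 0, "tz": 0, "ax": 0, "ay": 0, "az": 0},
  {"tx": 0, "ty": 0, "tz": 0, "ax": 0, "ay": 0, "az": 0},
  {"tx": 0, "ty": 0, "tz": 0, "ax": 0, "ay": 0, "az": 0},
  {"tx": 0, "ty": 0, "tz": 0, "ax": 0, "ay": 0, "az": 0},
  {"tx": 0, "ty": 0, "tz": 0, "ax": 0, "ay": 0, "az": 0},
  {"tx": 0, "ty": 0, "tz": 0, "ax": 0, "ay": 0, "az": 0},
  {"tx": 0, "ty": 0, "tz": 0, "ax": 0, "ay": 0, "az": 0},
  {"tx": 0, "ty": 0, "tz": 0, "ax": 0, "ay": 0, "az": 0},
])

```text
time_s: 15.35
position: [0.5612, 0.0215, 0.0989]
eef_rot: [-0.21, 0.978, -0.0, 0.002]
wrist_force: [-10.4, 6.6, 24.4]
width: 0.439
finger_force: 82.0
```

Call:
drive_tool([
  {"tx": 0, "ty": 0, "tz": 0, "ax": 0, "ay": 0, "az": 0},
  {"tx": 0, "ty": 0, "tz": 0, "ax": 0, "ay": 0, "az": 0},
  {"tx": 0, "ty": 0, "tz": 0, "ax": 0, "ay": 0, "az": 0},
  {"tx": 0, "ty": 0, "tz": 0, "ax": 0, "ay": 0, "az": 0},
])

```text
time_s: 15.85
position: [0.5612, 0.0215, 0.0989]
eef_rot: [-0.21, 0.978, -0.0, 0.002]
wrist_force: [-10.2, 5.8, 24.7]
width: 0.442
finger_force: 82.0
```

```bash
python3 chk.py 10|head -1; python3 par.py 10|grep bubble
```

```text
knob z [0.1173 0.1179 0.1185]
bubble 6.400000000000003 -4.199999999999996 mid 1.1000000000000036
bubble 6.1999999999999975 -5.599999999999994 mid 0.30000000000000165
```

Both views now put the bubble's middle on the midpoint of the lines (wrist 1.1 against 1.1, scene 0.3 against 0.4). The knob is held at home and the arm is still.

```bash
python3 -c "
from rig import arm
print(arm.finish_job())"
```

```text
the job is handed in; nothing more can be done
None
```

The job is handed in: the left pointer is within about 1° of the red mark, and the blue knob is still held pressed home with the bubble centred to within measuring error, though no verdict came back.

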